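# Press a tray's dowelled end board home with the quick clamp, then release it

## Robot

A 6-joint arm with a two-finger parallel gripper is mounted at the origin on the work surface. World frame = base frame: x ahead of the robot, y to its left, z up, the work surface at z = 0. Lengths are in m, angles in degrees, forces in N, time in s.
With the tool pointing down it reaches from about 0.3 to 0.75 m from the base axis. Payload 8.5 kg.
Tool frame: the origin (TCP) lies at the very end of the fingers, on their centre line; the grasp point (between the pads) lies 19 mm behind it (env.hold_point_z is the distance from the TCP to the grasp point, in m); z points along the fingers, y is the line along which they close (so a half turn about z gives the same grasp; the last joint's range is limited). The gripper opens to 85 mm and grips with 20 to 120 N. Pads are 22 mm wide; open, the fingers measure 114 mm over their backs; the gripper's body (76 mm by 85 mm) begins 54 mm behind the grasp point. The pads swing forward as they close: fully open they stand 13 mm farther back than shut.
Start: joints at [51.148, 21.807, 74.336, -0, 83.858, -12.336], TCP at [0.246, 0.492, 0.196] pointing down, gripper open.
Joint ranges: [-178.18, 178.18], [-50.72, 133.34], [12.68, 142.11], [-81.47, 261.47], [9.98, 163.14], [-165.26, 165.26]. Speed limits (degrees/s): [136.94, 136.94, 180, 180, 180, 180].

## Interface

Orientations are given as a 3x3 rotation matrix whose columns are the frame's x, y, z axes.
In Python, from rig import env, optics gives the robot as it stands.
- The arm moves only by the shell command python3 -m jog 'ROWS' [OPENING] [FORCE]. ROWS is JSON, a list of rows, each an object with "linear": the shift along the tool's x, y, z in units of 40 mm (1.0 is 40 mm), a list of three; "roll": the turn about the tool's z in units of 5 degrees (1.0 is 5 degrees). A call has 1 to 12 rows; each row shifts and turns the commanded pose from where the row before left it, along the tool's axes as they then stand; what a row does not reach is not made up. A row lasts 1/12 s, in which the tool goes at most 41.7 mm and 7.16 degrees, less where a joint would pass 70% of its speed; a pose out of reach is approached as far as the arm can. A call is refused whole if a number of a shift passes 1 or a number of a turn 1, either way. A call with a gripper value outside its range is refused whole. OPENING is the opening, from -1 (shut) to 1 (fully open), set as the call begins (- or left out, the last holds). The fingers move at their own pace and stop on an object; FORCE is the grip in N (left out, the last holds). Time passes only in rows, so rows that do not move let the fingers close. It gives the time, the measured TCP pose, the force, the opening and the grip force at its end, in the units of the state.
- env.observe(): the state, without advancing time (a new reading comes with each control period).
- optics.get_image(name): name is "side" or "top" or "wrist"; returns the picture (480x640x3 uint8, red, green, blue); there is no depth.
- optics.calibration(name): a dict with "fov_y" (degrees; the focal length in pixels is half the picture's height over the tangent of half this angle, whatever the lens; pixels are square), "cx", "cy" (the principal point, pixels), "D" ([k1, k2, p1, p2, k3] as OpenCV has them; the pictures are not rectified), "T" (4x4, takes a point from camera to world coordinates). Camera axes: x right, y down, z forward; pixel columns grow to the right and rows downward; lengths in m; the calibration is good to about 2 mm. A picture is of the moment at which its call begins: read the wrist's pose just before it. calibration takes no time and is no camera call; for the wrist camera it gives the pose at the moment of the call.
- env.close_job(): hands the job in; it is judged then, once.
The state is a dict: "time_s": time; "q": joint angles; "qvel": joint speeds; "joint_efforts": joint torques, N m; "position": TCP position; "tool_rot": TCP orientation; "ft_force": force on the tool from outside, world axes, zero at the start; "wrist_torque": the same for the moment, N m; "grip_width": finger opening in m; "gripper_force": force on a finger pad.
Only numpy, scipy, OpenCV 4.12 (cv2) and the standard library are available. Lean on these libraries where they do the work, as an engineer would, in place of code of your own. Each camera call takes 0.05 s, during which the arm holds its last target. There are 200 camera calls.

## Task

Squeeze the quick clamp's orange trigger, stroke by stroke, until the jaws have pressed the tray's loose end board fully home and grip the tray firmly, but stop before they squeeze it hard enough to dent the soft pine. Let the trigger go and leave the tray clamped for three seconds so the glue grabs, then press the orange release tab so that the jaw lets go of the tray, which stays lying in place. The stain is still tacky and the candles are for sale: never touch the tray, the bar or the sliding jaw with the robot, and leave everything else where it stands.

Things in the scene. Friction and masses are not known exactly. Their poses are not given: they have to be found in the camera images.
- clamp: Quick clamp lying on its side, head bolted to a fixed steel assembly plate (18 mm thick, x -50 to 155, y -120 to 284 mm). Origin: on the bench under the bar's axis at the head. +y: along the bar to the sliding jaw; +x: to the tray; the handle sticks out to -x over bare bench. Handle, trigger, tab and jaws lie 33 to 57 mm above the bench, centred at 45. Black head: x -42 to 30, y -40 to 45 mm
- grip_back (a point): Point on the back (-y) face of the fixed black pistol grip, at clamp x -99, y -36 mm, 45 mm above the bench. The grip runs along x from -42 to -135 mm and is 22 mm thick (y -36 to -14 mm)
- trigger (a joint): Orange trigger: 0 = out, at rest; 0.22 rad = fully squeezed, parallel to the grip and 10 mm off it. Vertical pivot at clamp x 20, y 0 mm; points to -x, 10 mm thick, ends 147 mm from the pivot. A full squeeze pulls the sliding jaw 5 to 8 mm nearer (the first 0.05 rad idle), less under load; let out, it springs back, the clamp keeps its place, and it can be squeezed again
- trigger_front (a point): Point on the trigger's front (+y) face where a finger pulls it to the grip (-y) by up to 27 mm; out, it is at clamp x -100, y 33 mm, 45 mm above the bench. A free stroke takes 2 to 6 N here, pressing the board in 7 to 10 N. With the joint shut, a steady 14 N here makes 22 to 25 N at the jaw and each N more adds 2; about 70 % stay when the trigger is let out. 16 N here is too much
- release (a joint): Orange release tab before the head: 0 = at rest, clamp holds; 0.2 rad = pressed to its stop. Pivot at clamp x -30, y 38 mm; its free end is pressed in +x, towards the bar, by up to 10 mm: 1 to 3 N slack, about 3 to 9 N while the clamp is tight. Pressed, the bar slides freely and the squeezed pad pushes the jaw back some mm; let go, it springs back and the clamp holds again
- tab_face (a point): Centre of the release tab's ribbed thumb pad, on the face to press (facing -x), 24 mm long (y), 22 mm tall; at rest at clamp x -44, y 86 mm, 45 mm above the bench
- jaw: Black sliding jaw together with the steel bar (19 x 10 mm section) that carries it through the head, with a soft rubber pad that gives about 7 N per mm. Origin: on the clamp's origin when the clamp is fully open, so its clamp-frame y is minus the distance it has closed
- moving_jaw_face (a point): Centre of the contact face of the sliding jaw's pad when not pressed, facing -y, 45 mm above the bench
- fixed_jaw_face (a point): Centre of the contact face of the fixed jaw's pad, facing +y (clamp x 72, y 55 mm, 45 mm above the bench)
- tray: Dark-stained pine display tray, 120 mm across (x), 170 mm long (y, joint shut) and 50 mm tall, lying loose on the assembly plate between the jaws. Origin: centre of its underside, 85 mm from either end with the joint shut. Its end towards the sliding jaw is the loose end board. The pine dents if the jaws squeeze it with more than 27 N; the glued joint wants at least 14 N
- end_board (a joint): Open gap of the tray's end joint in m: 0 = the end board (120 x 14 x 50 mm) is shut tight on its two dowels; starts 5 to 10 mm open. The dowels are tight: about 8 N on the board drives it in; it stays where it is driven
- end_board_face (a point): Centre of the end board's outer face (facing the sliding jaw), 27 mm above the tray's underside
- jar_a: Amber candle jar with black lid, 76 mm across, 86 mm tall: a bystander, leave it where it is; origin at the centre of its underside
- jar_b: Amber candle jar with black lid, 76 mm across, 86 mm tall: a bystander, leave it where it is; origin at the centre of its underside
- jar_c: Amber candle jar with black lid, 76 mm across, 86 mm tall: a bystander, leave it where it is; origin at the centre of its underside
- tumbler_a: Silver tumbler candle, 72 mm across, 96 mm tall: a bystander, leave it where it is; origin at the centre of its underside
- tumbler_b: Copper tumbler candle, 72 mm across, 96 mm tall: a bystander, leave it where it is; origin at the centre of its underside
- mallet: Hammer with wooden handle and rubber head, 260 mm long, lying flat: a bystander, leave it where it is; origin at the centre of its underside
- square_candle: Square wooden block candle, 100 x 100 x 50 mm: a bystander, leave it where it is; origin at the centre of its underside
Mind the look-alikes: they are no part of the job. What is shaped like the tray but pink is not meant.

How it is judged (in metres and radians):
On the way, in this order (a step that is already met when the one before it is completed fails the run):
1. squeezing the trigger presses the end board home: trigger squeezed past 0.05 rad with the joint shut to 1.5 mm and the jaw bearing on the tray with more than 14 N (value of joint end_board below 0.0015 m and contact force between jaw and tray above 14 N and value of joint trigger above 0.05 rad), for 0.05 s.
2. the trigger is let go and the clamp holds the shut joint by itself with more than 14 N for 2.7 s (value of joint end_board below 0.0015 m and contact force between jaw and tray above 14 N and value of joint trigger below 0.03 rad and contact force between the fingers and trigger below 0.5 N), for 2.7 s.
3. the release tab is pressed and the jaw lets go of the tray (less than 2 N) (value of joint end_board below 0.0015 m and contact force between jaw and tray below 2 N and value of joint release above 0.03 rad), for 0.05 s.
At the end, for the whole second after the job is handed in: The tray's end joint is shut to 1.5 mm, the sliding jaw bears on the tray with less than 2 N, trigger and release tab are back out (under 0.03 rad), the tray lies flat on the assembly plate (within 0.05 rad, 4 mm) within 30 mm of where it started, and tray and jaw are at rest (value of joint end_board below 0.0015 m and contact force between jaw and tray below 2 N and value of joint each of release, trigger below 0.03 rad and angle between tray's own z axis and vertical below 0.05 rad and z of tray in the frame of clamp between 0.014 and 0.022 m and distance of tray from where it was at the start of the episode below 0.03 m and linear speed of each of tray, jaw below 0.01 m/s); the robot touches nothing.
It fails at once if the jaw presses on the tray with more than 27 N: the pine is dented (contact force between jaw and tray above 27 N).
It fails at once if the robot touches the tray (more than 1 N) (contact force between any of the fingers, the arm and tray above 1 N).
It fails at once if the robot pushes the sliding jaw or its bar by hand (more than 2 N) (contact force between any of the fingers, the arm and jaw above 2 N).
It fails at once if a candle or the mallet is moved by more than 20 mm (distance of any of jar_a, tumbler_a, mallet, jar_b, tumbler_b, square_candle, jar_c from where it was at the start of the episode above 0.02 m).
It also fails if it takes over 67 s, if anything falls off the work surface, if the arm or the gripper's body presses on something with over 40 N, if the wrist force passes 120 N, or if a joint passes its speed limit or range.

## Working session

There is one attempt and no reset: what is moved stays moved. The work goes in short steps, Python scripts to look and compute and a shell command to move; the robot and the scene stay as the last step left them, time stands still between calls to the robot, and variables do not carry over. Pictures are saved under pics/ and viewed, at most 10 in all, crops included, and the job is handed in when it is done.

```bash
ls; mkdir -p pics
python3 - <<'E'
from rig import env, optics
import cv2,numpy as np
np.set_printoptions(precision=4,suppress=True)
s=env.observe();print(s)
for n in("top","side"):
    c=optics.calibration(n);print(n,c)
    im=optics.get_image(n);cv2.imwrite(f"pics/{n}0.png",im[:,:,::-1])
E
```

```text
pics
{'time_s': 0.0, 'q': array([ 51.1486,  21.8419,  74.3857,   0.0012,  83.8572, -12.3355]), 'qvel': array([ 0.0335,  0.0477, -0.0669, -0.0033, -0.1024, -0.0731]), 'joint_efforts': array([ -0.0014, -44.8462, -23.1276,  -0.0003,   0.0048,   0.    ]), 'position': array([0.2453, 0.4919, 0.1951]), 'tool_rot': array([[-0.8948,  0.4464, -0.0009],
       [ 0.4464,  0.8948, -0.0011],
       [ 0.0003, -0.0014, -1.    ]]), 'ft_force': array([ 0.9711,  0.7496, -0.4898]), 'wrist_torque': array([-0.0294, -0.0076, -0.0394]), 'gripper_force': 0.0, 'grip_width': 0.08530716614058868}
top {'fov_y': 43.96889864525147, 'cx': 329.35565132753356, 'cy': 239.50632629221604, 'D': array([-0.1446,  0.    ,  0.    ,  0.    ,  0.    ]), 'T': array([[ 0.012 , -0.9947,  0.1025,  0.3614],
       [-0.9996, -0.0094,  0.0258, -0.0819],
       [-0.0247, -0.1028, -0.9944,  1.4791],
       [ 0.    ,  0.    ,  0.    ,  1.    ]])}
side {'fov_y': 42.11519304719895, 'cx': 319.1784488890643, 'cy': 243.52323837208823, 'D': array([-0.0996,  0.    ,  0.    ,  0.    ,  0.    ]), 'T': array([[ 0.7026, -0.399 ,  0.5892, -0.622 ],
       [-0.7115, -0.408 ,  0.5721, -1.144 ],
       [ 0.0121, -0.8212, -0.5705,  1.1621],
       [ 0.    ,  0.    ,  0.    ,  1.    ]])}
```

View pics/top0.png

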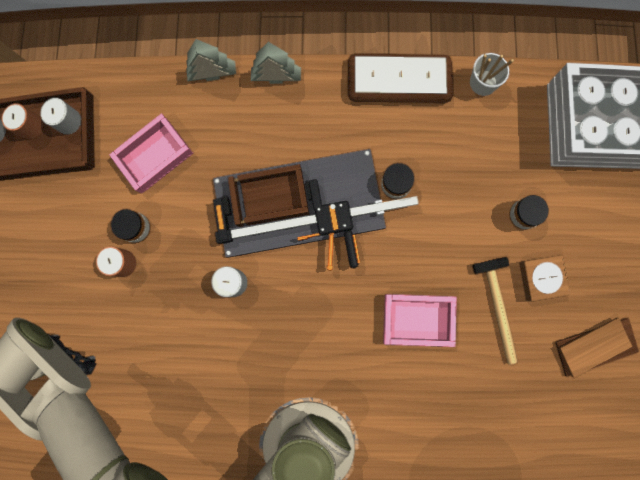

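View pics/side0.png

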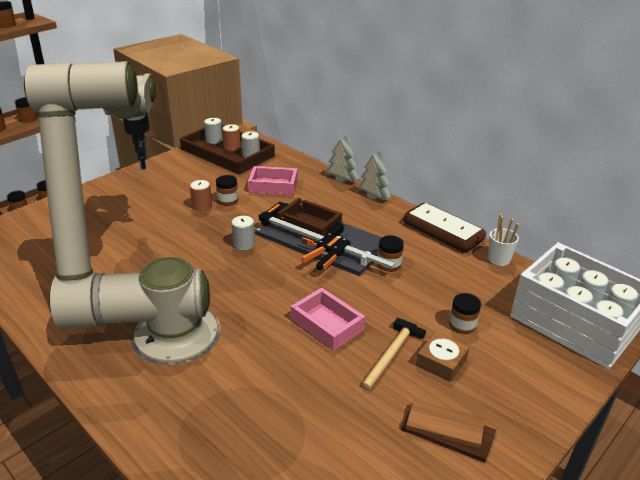

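The top view shows the clamp head near (334,217) with trigger (332,250), grip (352,250), tab (308,238), and the plate's corners at about (213,180), (372,150), (385,228) and (226,256). The side view agrees. Next I measure the plate corners and the orange parts.

```bash
cat > h.py <<'E'
from rig import env, optics
import cv2,numpy as np
np.set_printoptions(precision=4,suppress=True)
def K(c,h=480):
    f=h/2/np.tan(np.radians(c["fov_y"]/2));return np.array([[f,0,c["cx"]],[0,f,c["cy"]],[0,0,1]])
def cast(c,px,z):
    p=cv2.undistortPoints(np.float64(px).reshape(-1,1,2),K(c),c["D"]).reshape(-1,2)
    d=np.c_[p,np.ones(len(p))]@c["T"][:3,:3].T;o=c["T"][:3,3]
    return o+d*((z-o[2])/d[:,2])[:,None]
def proj(c,P):
    Ti=np.linalg.inv(c["T"]);return cv2.projectPoints(np.float64(P).reshape(-1,1,3),cv2.Rodrigues(Ti[:3,:3])[0],Ti[:3,3],K(c),c["D"])[0].reshape(-1,2)
def rigid(A,B): # B=R A+t, 2d
    a,b=A-A.mean(0),B-B.mean(0);th=np.arctan2((a[:,0]*b[:,1]-a[:,1]*b[:,0]).sum(),(a*b).sum())
    R=np.array([[np.cos(th),-np.sin(th)],[np.sin(th),np.cos(th)]]);return th,R,B.mean(0)-R@A.mean(0)
def orange(im):
    h=cv2.cvtColor(im,cv2.COLOR_RGB2HSV);return ((h[...,0]>4)&(h[...,0]<20)&(h[...,1]>200)&(h[...,2]>150)).astype(np.uint8)
E
python3 - <<'E'
from h import *
im=cv2.imread("pics/top0.png")[:,:,::-1];c=optics.calibration("top")
h=cv2.cvtColor(im,cv2.COLOR_RGB2HSV)
m=((h[...,1]<70)&(h[...,2]>35)&(h[...,2]<120)).astype(np.uint8)
m[:140]=0;m[265:]=0;m[:,:205]=0;m[:,395:]=0
n,l,st,ce=cv2.connectedComponentsWithStats(m);k=np.argsort(-st[1:,4])[:3]+1;print(st[k])
pts=np.argwhere(np.isin(l,[i for i in range(1,n) if st[i,4]>60]))[:,::-1].astype(np.float32)
hull=cv2.convexHull(pts)
q=np.float64(cv2.approxPolyDP(hull,6,True)).reshape(-1,2);print(q)
for i in (3,6): print(cv2.minAreaRect(hull))
o=orange(im);n,l,st,ce=cv2.connectedComponentsWithStats(o)
for i in range(1,n):
    if st[i,4]>8 and 200<ce[i,0]<400 and 140<ce[i,1]<300: print(st[i],ce[i])
v=im[140:280,200:430].copy();v=cv2.resize(v,None,fx=3.4,fy=3.4,interpolation=cv2.INTER_CUBIC)
cv2.imwrite("pics/crop0.png",v[:,:,::-1])
E
```

```text
[[ 213  149  173  116 7414]
 [ 382  164   13   29  235]
 [ 237  181    9   39  140]]
[[394. 164.]
 [385. 227.]
 [357. 264.]
 [226. 256.]
 [217. 242.]
 [214. 178.]
 [368. 149.]]
((305.0164489746094, 208.89512634277344), (114.4423599243164, 181.55079650878906), 87.61405944824219)
((305.0164489746094, 208.89512634277344), (114.4423599243164, 181.55079650878906), 87.61405944824219)
```

View pics/crop0.png

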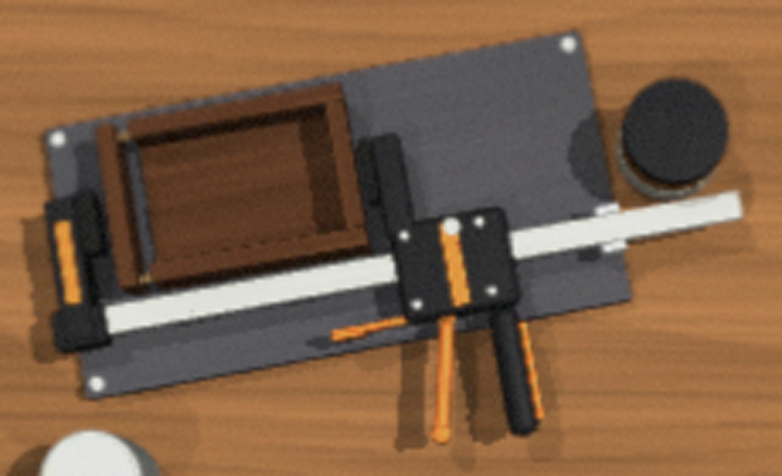

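The crop shows the plate corners at crop pixels (44,133), (580,32), (632,298), (85,398), the trigger tip at (440,440), the tab's free end at (333,335) and the grip end at (524,430). I fit the clamp pose to the corners and check it against those parts.

Run:
```python
from h import *
c=optics.calibration("top")
f=lambda P:(np.float64(P)+.5)/3.4-.5+[200,140]
W=cast(c,f([(44,133),(580,32),(632,298),(85,398)]),.018)[:,:2]
A=np.array([(.155,.284),(.155,-.12),(-.05,-.12),(-.05,.284)])
th,R,t=rigid(A,W);print(np.degrees(th),t,"resid mm",(A@R.T+t-W)*1e3)
g=lambda P,z:(cast(c,f(P),z)[:,:2]-t)@R*1e3
print("trig tip,tab end,grip end",g([(440,440),(333,335),(524,430)],.057))
print("head corners",g([(395,222),(505,207),(520,305),(407,322)],.062))
print("bar end, jaw",g([(741,200),(105,318)],.05))
print("tray outer corners z68",g([(97,130),(340,84),(370,246),(120,290)],.068))
print("jar a",g([(675,130)],.086),"tumbler",g([(95,465)],.096))
np.savez("pose.npz",th=th,R=R,t=t)
for n,p in dict(trig=(-.1,.033),grip=(-.099,-.036),tab=(-.044,.086),gripmid=(-.09,-.025)).items(): print(n,R@p+t,np.hypot(*(R@p+t)))
```

```text
11.006440971328 [ 0.5682 -0.0549] resid mm [[ 2.3516  0.2072]
 [ 1.2643  1.0371]
 [-1.8164  0.3896]
 [-1.7996 -1.6339]]
trig tip,tab end,grip end [[-126.9198   34.655 ]
 [ -39.9842   95.9595]
 [-130.6767  -24.7829]]
head corners [[ 30.8818  38.2968]
 [ 27.1926 -40.4361]
 [-43.6278 -38.0431]
 [-40.9997  42.5775]]
bar end, jaw [[   3.4822 -208.1137]
 [   2.7664  255.6838]]
tray outer corners z68 [[135.1506 236.7112]
 [135.3746  59.2525]
 [ 16.2218  58.5975]
 [ 17.8789 238.8101]]
jar a [[  55.3352 -166.7708]] tumbler [[-103.4642  271.4221]]
trig [ 0.4637 -0.0416] 0.46556086276487246
grip [ 0.4779 -0.1092] 0.49016090671809126
tab [0.5085 0.0211] 0.508985869604291
gripmid [ 0.4846 -0.0966] 0.49412890223129274
```

Plate fit and parts agree to about 2 mm. I'll push the trigger with the shut fingers, with tool y along clamp y so that tool x is −clamp x. First I rotate and close, then move across.

```bash
cat > s.py <<'E'
from h import *
import sys
p=np.load("pose.npz");R,t,th=p["R"],p["t"],p["th"]
s=env.observe();c=R.T@(s["position"][:2]-t)*1e3
ax=s["tool_rot"];yaw=np.degrees(np.arctan2(ax[1,1],ax[0,1])-th)-90
F=R.T@s["ft_force"][:2]
print(f"t {s['time_s']:.2f} clamp xy {c.round(2)} z {s['position'][2]*1e3:.1f} yawerr {yaw:.2f} Fclamp {F.round(2)} Fz {s['ft_force'][2]:.2f} w {s['grip_width']*1e3:.1f} gf {s['gripper_force']:.1f} q6 {s['q'][5]:.1f}")
E
python3 s.py
python3 -m jog '[{"linear":[0,0,0],"roll":-0.94},{"linear":[0,0,0],"roll":-0.94},{"linear":[0,0,0],"roll":-0.94},{"linear":[0,0,0],"roll":-0.94},{"linear":[0,0,0],"roll":-0.94},{"linear":[0,0,0],"roll":-0.94},{"linear":[0,0,0],"roll":-0.94},{"linear":[0,0,0],"roll":-0.94},{"linear":[0,0,0],"roll":0}]' -1 20; python3 s.py
```

```text
t 0.10 clamp xy [-212.47  598.39] z 195.2 yawerr -37.53 Fclamp [ 0.37 -0.74] Fz 0.14 w 85.6 gf 0.0 q6 -12.3
time_s: 0.85
position: [0.2454, 0.492, 0.1954]
tool_rot: [[-0.981, -0.195, -0.001], [-0.195, 0.981, -0.001], [0.001, -0.001, -1.0]]
ft_force: [0.4, -0.4, -0.1]
grip_width: 0.0001
gripper_force: 0.0
t 0.85 clamp xy [-212.39  598.45] z 195.4 yawerr 0.24 Fclamp [ 0.36 -0.49] Fz -0.11 w 0.1 gf 0.0 q6 -50.1
```

```bash
python3 -m jog '[{"linear":[-0.2,-0.95,0],"roll":0},{"linear":[-0.2,-0.95,0],"roll":0},{"linear":[-0.2,-0.95,0],"roll":0},{"linear":[-0.2,-0.95,0],"roll":0},{"linear":[-0.2,-0.95,0],"roll":0},{"linear":[-0.2,-0.95,0],"roll":0},{"linear":[-0.2,-0.95,0],"roll":0},{"linear":[-0.2,-0.95,0],"roll":0},{"linear":[-0.2,-0.95,0],"roll":0},{"linear":[-0.2,-0.95,0],"roll":0},{"linear":[-0.2,-0.95,0],"roll":0},{"linear":[0,0,0],"roll":0}]' >/dev/null; python3 s.py
```

```text
t 1.85 clamp xy [-122.38  175.25] z 195.6 yawerr -0.44 Fclamp [ 0.1  -0.01] Fz -0.86 w 0.3 gf 0.0 q6 -103.8
```

```bash
python3 -m jog '[{"linear":[-0.19,-0.9,0],"roll":0},{"linear":[-0.19,-0.9,0],"roll":0},{"linear":[-0.19,-0.85,0],"roll":0},{"linear":[0,0,0.8],"roll":0},{"linear":[0,0,0.8],"roll":0},{"linear":[0,0,0.8],"roll":0},{"linear":[0,0,0.8],"roll":0},{"linear":[0,0,0.4],"roll":0},{"linear":[0,0,0],"roll":0},{"linear":[0,0,0],"roll":0}]' >/dev/null; python3 s.py
python3 - <<'E'
from h import *
im=optics.get_image("wrist");cv2.imwrite("pics/w1.png",im[:,:,::-1])
E
```

```text
t 2.68 clamp xy [-100.84   74.96] z 51.7 yawerr -0.00 Fclamp [-0.03 -0.41] Fz 0.98 w -0.1 gf 0.0 q6 -116.0
```

View pics/w1.png

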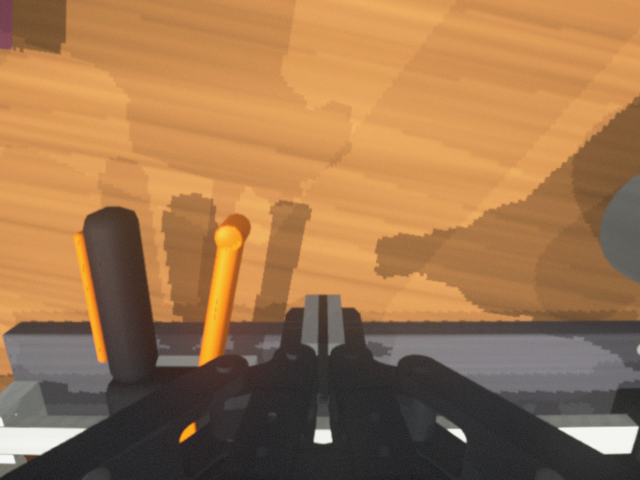

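Fingers are shut and stand to the right (+y) of the trigger, over bare bench, with a free path. I lower and approach in small steps.

```bash
python3 -m jog '[{"linear":[0,0,0.4],"roll":0},{"linear":[0,-0.2,0],"roll":0},{"linear":[0,-0.2,0],"roll":0},{"linear":[0,0,0],"roll":0},{"linear":[0,0,0],"roll":0},{"linear":[0,0,0],"roll":0}]' >/dev/null; for i in 1 2 3 4; do python3 s.py; python3 -m jog '[{"linear":[0,0,0],"roll":0},{"linear":[0,0,0],"roll":0}]' >/dev/null; done
for i in 1 2 3 4; do python3 -m jog '[{"linear":[0,-0.05,0],"roll":0},{"linear":[0,-0.05,0],"roll":0},{"linear":[0,0,0],"roll":0}]' >/dev/null;python3 s.py; done
```

```text
t 3.23 clamp xy [-100.45   58.41] z 36.4 yawerr 0.04 Fclamp [0.64 0.11] Fz 0.41 w -0.0 gf 0.0 q6 -118.0
t 3.40 clamp xy [-100.68   58.82] z 36.0 yawerr 0.08 Fclamp [-1.64  0.41] Fz -0.41 w -0.2 gf 0.0 q6 -118.0
t 3.57 clamp xy [-100.73   58.87] z 35.7 yawerr 0.09 Fclamp [-0.   -0.19] Fz -0.08 w -0.3 gf 0.0 q6 -118.0
t 3.73 clamp xy [-100.71   58.81] z 35.7 yawerr 0.08 Fclamp [ 0.99 -0.16] Fz 0.72 w 0.1 gf 0.0 q6 -118.0
t 4.15 clamp xy [-100.63   54.32] z 35.7 yawerr 0.06 Fclamp [0.38 0.27] Fz 0.04 w 0.2 gf 0.0 q6 -118.5
t 4.40 clamp xy [-100.63   50.33] z 35.7 yawerr 0.06 Fclamp [ 0.78 -0.31] Fz 0.55 w -0.0 gf 0.0 q6 -118.9
t 4.65 clamp xy [-100.62   46.35] z 35.7 yawerr 0.06 Fclamp [-0.24  0.12] Fz 0.60 w 0.1 gf 0.0 q6 -119.4
t 4.90 clamp xy [-100.62   42.37] z 35.7 yawerr 0.07 Fclamp [ 0.35 -0.02] Fz -0.44 w -0.2 gf 0.0 q6 -119.8
```

```bash
J="python3 -m jog"; m(){ $J "$1" $2 >/dev/null; python3 s.py; }
m '[{"linear":[0,-0.1,0],"roll":0},{"linear":[0,0,0],"roll":0},{"linear":[0,0,0],"roll":0}]'
m '[{"linear":[0,-0.1,0],"roll":0},{"linear":[0,0,0],"roll":0},{"linear":[0,0,0],"roll":0}]'
m '[{"linear":[0,-0.1,0],"roll":0},{"linear":[0,0,0],"roll":0},{"linear":[0,0,0],"roll":0}]'
m '[{"linear":[0,-0.1,0],"roll":0},{"linear":[0,0,0],"roll":0},{"linear":[0,0,0],"roll":0}]'
```

```text
t 5.15 clamp xy [-100.67   38.53] z 35.7 yawerr 0.06 Fclamp [-0.31  0.31] Fz 0.35 w -0.1 gf 0.0 q6 -120.2
t 5.40 clamp xy [-100.68   34.56] z 35.7 yawerr 0.06 Fclamp [ 0.2  -0.04] Fz 0.65 w 0.2 gf 0.0 q6 -120.7
t 5.65 clamp xy [-100.67   30.54] z 35.7 yawerr 0.06 Fclamp [ 0.38 -0.45] Fz -0.27 w -0.0 gf 0.0 q6 -121.1
t 5.90 clamp xy [-100.65   26.53] z 35.7 yawerr 0.06 Fclamp [-0.31 -0.17] Fz -0.34 w -0.1 gf 0.0 q6 -121.6
```

No contact at y 26.5, though I expected it by 40. I look again before going on.

```bash
python3 - <<'E'
from h import *
im=optics.get_image("wrist");cv2.imwrite("pics/w2.png",im[100:,:,::-1])
E
python3 s.py
```

```text
t 5.95 clamp xy [-100.68   26.64] z 35.7 yawerr 0.07 Fclamp [-0.89 -1.61] Fz -0.20 w -0.0 gf 0.0 q6 -121.6
```

View pics/w2.png

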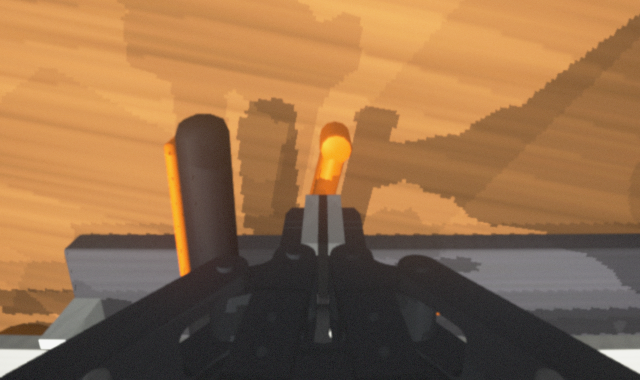

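Run:
```python
from h import *
p=np.load("pose.npz");R,t=p["R"],p["t"]
s=env.observe();c=optics.calibration("wrist")
w=lambda x,y,z:np.r_[R@[x,y]+t,z]
P=[s["position"],w(-.1,.033,.045),w(-.124,.033,.057),w(-.135,-.025,.057),w(-.05,-.12,.018)]
print("cam",c["T"][:3,3],R.T@(c["T"][:2,3]-t));print(proj(c,P))
# orange in top & side now
for n in("top","side"):
    im=optics.get_image(n);cv2.imwrite(f"pics/{n}1.png",im[:,:,::-1]);c=optics.calibration(n);print(n,proj(c,P))
a=cv2.imread("pics/side1.png")[205:295,240:380];b=cv2.imread("pics/top1.png")[185:285,260:400]
a=cv2.resize(a,(780,501),interpolation=cv2.INTER_CUBIC)[:295];b=cv2.resize(b,(780,557),interpolation=cv2.INTER_CUBIC)[:]
cv2.imwrite("pics/both1.png",np.vstack([cv2.resize(a,(420,270)) if 0 else cv2.resize(cv2.imread("pics/side1.png")[205:295,240:380],(420,270),interpolation=2),cv2.resize(cv2.imread("pics/top1.png")[185:285,260:400],(420,300),interpolation=2)]))
```

```text
cam [ 0.3883 -0.0635  0.2137] [-0.1781  0.0259]
[[324.1443 279.4738]
 [338.0541 288.938 ]
 [339.8088 248.0973]
 [197.1006 222.3712]
 [ 65.5404 348.7035]]
top [[330.5891 258.3343]
 [327.8643 258.2607]
 [329.5203 267.736 ]
 [354.1842 267.8759]
 [385.3707 228.0212]]
side [[309.2915 258.0117]
 [307.7093 254.7568]
 [303.2193 255.3636]
 [317.1397 263.6522]
 [358.6394 270.7976]]
```

View pics/both1.png

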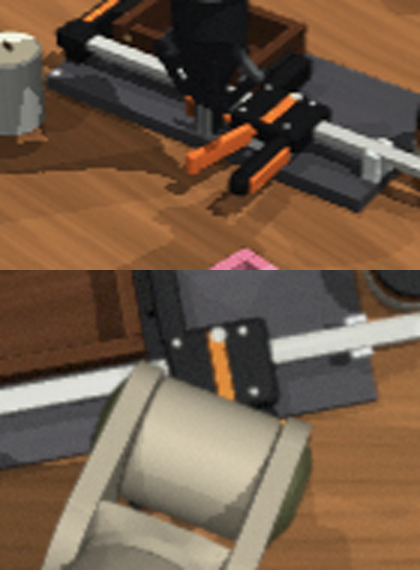

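Run:
```python
from h import *
s=env.observe();c=optics.calibration("wrist");Rt=s["tool_rot"];print(K(c)[0,0])
for x in(-.011,0,.011):
  print(x,[tuple(proj(c,s["position"]+Rt@[x,0,-d])[0].round(0)) for d in(0,.01,.02,.03)])
print(proj(c,[s["position"]+Rt@[0.011,y,0] for y in(-.007,.007)]))
w1=cv2.imread("pics/w1.png");print(w1[280:312:2,315].tolist())
```

```text
401.5165480624109
-0.011 [(np.float64(324.0), np.float64(300.0)), (np.float64(324.0), np.float64(310.0)), (np.float64(324.0), np.float64(321.0)), (np.float64(324.0), np.float64(332.0))]
0 [(np.float64(324.0), np.float64(279.0)), (np.float64(324.0), np.float64(288.0)), (np.float64(324.0), np.float64(298.0)), (np.float64(324.0), np.float64(309.0))]
0.011 [(np.float64(324.0), np.float64(258.0)), (np.float64(324.0), np.float64(266.0)), (np.float64(324.0), np.float64(274.0)), (np.float64(324.0), np.float64(284.0))]
[[309.3779 258.0385]
 [338.9955 258.0187]]
[[91, 155, 221], [89, 156, 222], [91, 156, 222], [92, 158, 223], [89, 154, 220], [90, 156, 220], [91, 155, 220], [94, 136, 183], [107, 115, 126], [108, 114, 124], [106, 113, 121], [107, 112, 120], [104, 112, 120], [106, 111, 118], [107, 113, 121], [104, 113, 117]]
```

```bash
python3 -m jog '[{"linear":[0,0.4,0],"roll":0},{"linear":[0,0.4,0],"roll":0},{"linear":[0,0,0],"roll":0},{"linear":[0,0,0],"roll":0}]' >/dev/null; python3 s.py
python3 - <<'E'
from h import *
im=optics.get_image("side");c=optics.calibration("side");s=env.observe();Rt=s["tool_rot"]
im=np.ascontiguousarray(im[:,:,::-1])
cv2.imwrite("pics/side2.png",im)
v=cv2.resize(im[205:285,240:360],None,fx=5,fy=5,interpolation=2)
for x in (-.011,.011):
  for d in (0,.02,.04):
    p=proj(c,s["position"]+Rt@[x,0,-d])[0];cv2.circle(v,tuple(int(a) for a in (p-[240,205]+.5)*5),3,(0,255,0),-1)
cv2.imwrite("pics/s2c.png",v)
E
```

```text
t 6.38 clamp xy [-100.65   59.  ] z 35.8 yawerr 0.16 Fclamp [-0.73 -1.19] Fz -1.25 w -0.1 gf 0.0 q6 -118.0
```

View pics/s2c.png

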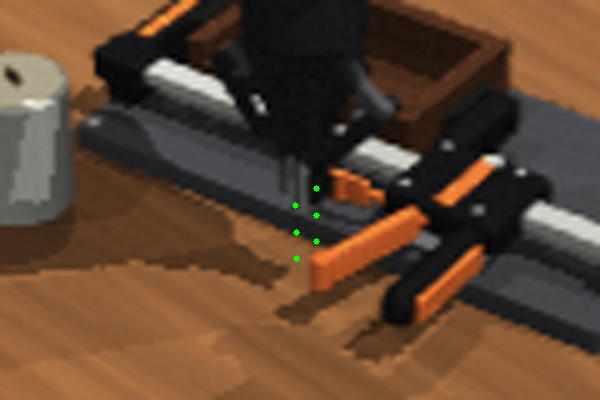

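The side crop shows the silver fingertips ending at (300,208), about 37 mm above the projected TCP dots at (296,258). The wrist view agrees: the tip is at row 294 where the TCP projects to 258–279. So the true fingertips are about 37 mm short of the reported TCP and passed over the trigger. I lower by about 32 mm, watching Fz.

```bash
J="python3 -m jog"; m(){ $J "$1" $2 >/dev/null; python3 s.py; }
m '[{"linear":[0,0,0.2],"roll":0},{"linear":[0,0,0.2],"roll":0},{"linear":[0,0,0],"roll":0}]'
m '[{"linear":[0,0,0.2],"roll":0},{"linear":[0,0,0.2],"roll":0},{"linear":[0,0,0],"roll":0},{"linear":[0,0,0],"roll":0}]'
m '[{"linear":[0,-0.2,0],"roll":0},{"linear":[0,-0.1,0],"roll":0},{"linear":[0,0,0],"roll":0},{"linear":[0,0,0],"roll":0}]'
python3 - <<'E'
from h import *
im=optics.get_image("side");c=optics.calibration("side");s=env.observe();Rt=s["tool_rot"]
im=np.ascontiguousarray(im[:,:,::-1])
v=cv2.resize(im[205:285,240:360],None,fx=5,fy=5,interpolation=2)
for x in (-.011,.011):
  for d in (0,.02,.04):
    p=proj(c,s["position"]+Rt@[x,0,-d])[0];cv2.circle(v,tuple(int(a) for a in (p-[240,205]+.5)*5),3,(0,255,0),-1)
cv2.imwrite("pics/s3c.png",v)
E
```

```text
t 6.68 clamp xy [-101.55   58.65] z 18.1 yawerr 0.04 Fclamp [-0.36  0.01] Fz -1.37 w -0.2 gf 0.0 q6 -118.0
t 7.02 clamp xy [-101.     58.81] z 3.2 yawerr 0.07 Fclamp [-0.17  0.67] Fz 0.30 w -0.2 gf 0.0 q6 -118.0
t 7.35 clamp xy [-100.42   46.39] z 3.9 yawerr 0.03 Fclamp [1.2  1.42] Fz 0.52 w -0.1 gf 0.9 q6 -119.4
```

View pics/s3c.png

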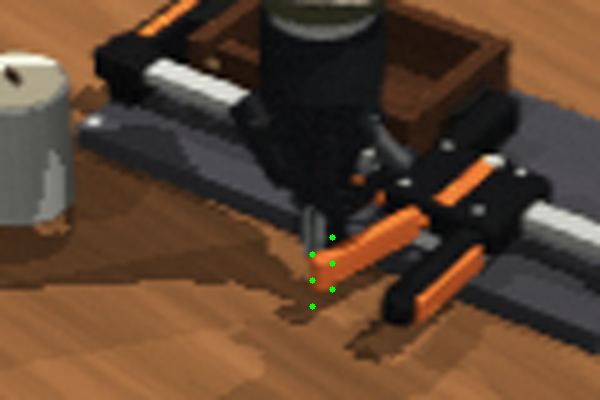

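Contact with the trigger is at y≈46 (Fy 1.4 N), with the fingers on its front face. First stroke, in parts.

```bash
J="python3 -m jog"; m(){ $J "$1" $2 >/dev/null; python3 s.py; }
m '[{"linear":[0,-0.1,0],"roll":0},{"linear":[0,-0.1,0],"roll":0},{"linear":[0,0,0],"roll":0}]'
m '[{"linear":[0,-0.1,0],"roll":0},{"linear":[0,-0.1,0],"roll":0},{"linear":[0,0,0],"roll":0}]'
m '[{"linear":[0,-0.1,0],"roll":0},{"linear":[0,0,0],"roll":0}]'
m '[{"linear":[0,-0.1,0],"roll":0},{"linear":[0,0,0],"roll":0}]'
```

```text
t 7.65 clamp xy [-101.15   38.52] z 3.6 yawerr 0.06 Fclamp [-1.21  3.26] Fz 0.34 w -0.3 gf 1.5 q6 -120.3
t 7.90 clamp xy [-101.05   30.38] z 3.5 yawerr 0.05 Fclamp [-1.8   4.89] Fz -0.42 w -0.3 gf 1.8 q6 -121.2
t 8.07 clamp xy [-101.06   26.6 ] z 3.5 yawerr 0.06 Fclamp [-2.61  3.01] Fz -0.11 w -0.3 gf 2.0 q6 -121.6
t 8.23 clamp xy [-101.05   22.74] z 3.6 yawerr 0.06 Fclamp [-2.86  3.86] Fz -1.90 w -0.2 gf 2.2 q6 -122.0
```

```bash
J="python3 -m jog"; m(){ $J "$1" $2 >/dev/null; python3 s.py; }
m '[{"linear":[0,-0.05,0],"roll":0},{"linear":[0,0,0],"roll":0}]'
m '[{"linear":[0,0.22,0],"roll":0},{"linear":[0,0.22,0],"roll":0},{"linear":[0,0.2,0],"roll":0},{"linear":[0,0,0],"roll":0}]'
m '[{"linear":[0,-0.1,0],"roll":0},{"linear":[0,-0.1,0],"roll":0},{"linear":[0,-0.1,0],"roll":0},{"linear":[0,0,0],"roll":0}]'
m '[{"linear":[0,-0.1,0],"roll":0},{"linear":[0,0,0],"roll":0}]'
m '[{"linear":[0,-0.1,0],"roll":0},{"linear":[0,0,0],"roll":0}]'
m '[{"linear":[0,-0.1,0],"roll":0},{"linear":[0,0,0],"roll":0}]'
```

```text
t 8.40 clamp xy [-101.16   21.1 ] z 3.5 yawerr 0.07 Fclamp [-2.73  4.86] Fz -0.39 w 0.0 gf 2.4 q6 -122.2
t 8.73 clamp xy [-100.45   47.62] z 4.0 yawerr 0.18 Fclamp [-0.06 -1.15] Fz -0.10 w 0.3 gf 0.0 q6 -119.3
t 9.07 clamp xy [-101.24   33.86] z 3.5 yawerr 0.01 Fclamp [-1.45  4.98] Fz 1.08 w -0.1 gf 2.1 q6 -120.8
t 9.23 clamp xy [-101.29   30.15] z 3.5 yawerr 0.03 Fclamp [-1.84  5.44] Fz 0.47 w -0.2 gf 2.3 q6 -121.2
t 9.40 clamp xy [-101.47   26.32] z 3.4 yawerr 0.03 Fclamp [-2.36  5.32] Fz 0.06 w -0.4 gf 2.6 q6 -121.6
t 9.57 clamp xy [-101.78   22.62] z 3.4 yawerr 0.03 Fclamp [-3.67  7.04] Fz 1.52 w 0.2 gf 3.2 q6 -122.1
```

```bash
J="python3 -m jog"; m(){ $J "$1" $2 >/dev/null; python3 s.py; }
m '[{"linear":[0,-0.05,0],"roll":0},{"linear":[0,0,0],"roll":0}]'
m '[{"linear":[0,0.22,0],"roll":0},{"linear":[0,0.22,0],"roll":0},{"linear":[0,0.2,0],"roll":0},{"linear":[0,0,0],"roll":0}]'
m '[{"linear":[0,-0.1,0],"roll":0},{"linear":[0,-0.1,0],"roll":0},{"linear":[0,0,0],"roll":0}]'
m '[{"linear":[0,-0.1,0],"roll":0},{"linear":[0,0,0],"roll":0}]'
```

```text
t 9.73 clamp xy [-101.92   21.05] z 3.3 yawerr 0.03 Fclamp [-3.97  7.19] Fz 2.57 w -0.2 gf 3.9 q6 -122.3
t 10.07 clamp xy [-100.49   46.9 ] z 3.9 yawerr 0.16 Fclamp [1.04 0.47] Fz 0.38 w 0.2 gf 0.5 q6 -119.4
t 10.32 clamp xy [-101.4    37.86] z 3.5 yawerr 0.04 Fclamp [-1.4   6.18] Fz 2.80 w 0.1 gf 3.1 q6 -120.4
t 10.48 clamp xy [-101.73   34.05] z 3.4 yawerr 0.03 Fclamp [-1.7   7.05] Fz 1.67 w -0.0 gf 3.4 q6 -120.8
```

```bash
J="python3 -m jog"; m(){ $J "$1" $2 >/dev/null; python3 s.py; }
m '[{"linear":[0,-0.05,0],"roll":0},{"linear":[0,0,0],"roll":0}]'
m '[{"linear":[0,-0.05,0],"roll":0},{"linear":[0,0,0],"roll":0}]'
```

```text
t 10.65 clamp xy [-101.92   32.35] z 3.4 yawerr 0.03 Fclamp [-3.65  7.52] Fz 2.29 w -0.2 gf 3.6 q6 -121.0
t 10.82 clamp xy [-102.13   30.51] z 3.3 yawerr 0.03 Fclamp [-2.61  7.46] Fz 2.23 w -0.4 gf 3.7 q6 -121.2
```

```bash
J="python3 -m jog"; m(){ $J "$1" $2 >/dev/null; python3 s.py; }
m '[{"linear":[0,-0.05,0],"roll":0},{"linear":[0,0,0],"roll":0}]'
m '[{"linear":[0,-0.05,0],"roll":0},{"linear":[0,0,0],"roll":0}]'
m '[{"linear":[0,-0.05,0],"roll":0},{"linear":[0,0,0],"roll":0}]'
```

```text
t 10.98 clamp xy [-102.19   28.57] z 3.3 yawerr 0.03 Fclamp [-3.67  8.43] Fz 1.41 w 0.2 gf 3.8 q6 -121.5
t 11.15 clamp xy [-102.32   26.68] z 3.3 yawerr 0.03 Fclamp [-4.69  8.39] Fz 2.55 w -0.0 gf 4.0 q6 -121.7
t 11.32 clamp xy [-102.46   24.75] z 3.3 yawerr 0.03 Fclamp [-4.72  8.03] Fz 2.53 w 0.1 gf 4.1 q6 -121.9
```

```bash
J="python3 -m jog"; m(){ $J "$1" $2 >/dev/null; python3 s.py; }
m '[{"linear":[0,-0.05,0],"roll":0},{"linear":[0,0,0],"roll":0}]'
m '[{"linear":[0,-0.05,0],"roll":0},{"linear":[0,0,0],"roll":0}]'
```

```text
t 11.48 clamp xy [-102.49   22.81] z 3.2 yawerr 0.03 Fclamp [-4.43  8.9 ] Fz 2.20 w -0.1 gf 4.2 q6 -122.1
t 11.65 clamp xy [-102.54   20.88] z 3.2 yawerr 0.03 Fclamp [-4.    9.63] Fz 2.70 w 0.1 gf 4.3 q6 -122.3
```

```bash
J="python3 -m jog"; m(){ $J "$1" $2 >/dev/null; python3 s.py; }
m '[{"linear":[0,0.22,0],"roll":0},{"linear":[0,0.22,0],"roll":0},{"linear":[0,0.22,0],"roll":0},{"linear":[0,0,0],"roll":0}]'
m '[{"linear":[0,-0.1,0],"roll":0},{"linear":[0,-0.1,0],"roll":0},{"linear":[0,0,0],"roll":0}]'
m '[{"linear":[0,-0.05,0],"roll":0},{"linear":[0,0,0],"roll":0}]'
m '[{"linear":[0,-0.05,0],"roll":0},{"linear":[0,0,0],"roll":0}]'
```

```text
t 11.98 clamp xy [-100.53   47.22] z 3.9 yawerr 0.15 Fclamp [-0.37 -0.49] Fz 0.05 w -0.1 gf 0.0 q6 -119.3
t 12.23 clamp xy [-101.33   38.16] z 3.5 yawerr 0.03 Fclamp [-1.68  6.92] Fz 1.52 w 0.2 gf 3.1 q6 -120.4
t 12.40 clamp xy [-101.65   36.52] z 3.5 yawerr 0.03 Fclamp [-2.17  7.61] Fz 3.01 w -0.1 gf 3.3 q6 -120.6
t 12.57 clamp xy [-101.77   34.65] z 3.5 yawerr 0.03 Fclamp [-2.12  8.14] Fz 1.98 w -0.2 gf 3.5 q6 -120.8
```

```bash
J="python3 -m jog"; m(){ $J "$1" $2 >/dev/null; python3 s.py; }
m '[{"linear":[0,-0.03,0],"roll":0},{"linear":[0,0,0],"roll":0}]'
m '[{"linear":[0,-0.03,0],"roll":0},{"linear":[0,0,0],"roll":0}]'
```

```text
t 12.73 clamp xy [-101.95   33.64] z 3.4 yawerr 0.03 Fclamp [-3.83  7.21] Fz 2.69 w 0.3 gf 3.6 q6 -120.9
t 12.90 clamp xy [-102.04   32.49] z 3.4 yawerr 0.03 Fclamp [-3.98  7.51] Fz 2.62 w -0.0 gf 3.7 q6 -121.0
```

```bash
J="python3 -m jog"; m(){ $J "$1" $2 >/dev/null; python3 s.py; }
m '[{"linear":[0,-0.05,0],"roll":0},{"linear":[0,0,0],"roll":0}]'
m '[{"linear":[0,-0.05,0],"roll":0},{"linear":[0,0,0],"roll":0}]'
m '[{"linear":[0,-0.03,0],"roll":0},{"linear":[0,0,0],"roll":0}]'
```

```text
t 13.07 clamp xy [-102.14   30.55] z 3.3 yawerr 0.03 Fclamp [-2.67  9.5 ] Fz 2.63 w -0.1 gf 3.9 q6 -121.3
t 13.23 clamp xy [-102.3    28.77] z 3.3 yawerr 0.03 Fclamp [-4.08  9.85] Fz 2.84 w 0.2 gf 4.5 q6 -121.5
t 13.40 clamp xy [-102.44   27.82] z 3.3 yawerr 0.03 Fclamp [-4.4   9.87] Fz 3.13 w 0.0 gf 4.9 q6 -121.6
```

```bash
J="python3 -m jog"; m(){ $J "$1" $2 >/dev/null; python3 s.py; }
m '[{"linear":[0,-0.05,0],"roll":0},{"linear":[0,0,0],"roll":0}]'
m '[{"linear":[0,-0.05,0],"roll":0},{"linear":[0,0,0],"roll":0}]'
m '[{"linear":[0,-0.03,0],"roll":0},{"linear":[0,0,0],"roll":0}]'
```

```text
t 13.57 clamp xy [-102.69   26.07] z 3.3 yawerr 0.03 Fclamp [-5.61 11.73] Fz 4.17 w 0.0 gf 5.5 q6 -121.8
t 13.73 clamp xy [-102.81   24.31] z 3.2 yawerr 0.02 Fclamp [-5.28 12.61] Fz 4.09 w -0.2 gf 6.2 q6 -122.0
t 13.90 clamp xy [-102.95   23.36] z 3.2 yawerr 0.02 Fclamp [-4.88 13.72] Fz 4.27 w 0.3 gf 6.6 q6 -122.2
```

```bash
J="python3 -m jog"; m(){ $J "$1" $2 >/dev/null; python3 s.py; }
for i in 1 2 3 4 5 6 7 8; do m '[{"linear":[0,0,0],"roll":0}]' | cut -c1-110; done; python3 s.py
```

```text
t 13.98 clamp xy [-102.92   23.44] z 3.2 yawerr 0.03 Fclamp [-4.27 13.94] Fz 4.78 w 0.3 gf 6.6 q6 -122.1
t 14.07 clamp xy [-102.9    23.48] z 3.2 yawerr 0.03 Fclamp [-4.32 13.05] Fz 4.44 w 0.4 gf 6.6 q6 -122.2
t 14.15 clamp xy [-102.91   23.45] z 3.2 yawerr 0.03 Fclamp [-4.47 12.59] Fz 4.17 w 0.2 gf 6.6 q6 -122.1
t 14.23 clamp xy [-102.91   23.47] z 3.2 yawerr 0.03 Fclamp [-4.51 12.89] Fz 5.18 w 0.3 gf 6.6 q6 -122.1
t 14.32 clamp xy [-102.94   23.48] z 3.2 yawerr 0.03 Fclamp [-4.86 13.41] Fz 4.75 w -0.3 gf 6.6 q6 -122.1
t 14.40 clamp xy [-102.93   23.48] z 3.2 yawerr 0.03 Fclamp [-4.96 12.96] Fz 3.63 w -0.1 gf 6.6 q6 -122.1
t 14.48 clamp xy [-102.91   23.48] z 3.2 yawerr 0.03 Fclamp [-5.25 12.29] Fz 4.72 w -0.0 gf 6.6 q6 -122.1
t 14.57 clamp xy [-102.91   23.48] z 3.2 yawerr 0.03 Fclamp [-5.11 13.2 ] Fz 5.39 w 0.2 gf 6.6 q6 -122.1
t 14.57 clamp xy [-102.91   23.48] z 3.2 yawerr 0.03 Fclamp [-5.11 13.2 ] Fz 5.39 w 0.2 gf 6.6 q6 -122.1
```

```bash
J="python3 -m jog"; m(){ $J "$1" $2 >/dev/null; python3 s.py; }
m '[{"linear":[0,-0.015,0],"roll":0}]'
m '[{"linear":[0,-0.015,0],"roll":0}]'
for i in 1 2 3 4 5 6 7 8; do m '[{"linear":[0,0,0],"roll":0}]' | cut -c1-110; done
```

```text
t 14.65 clamp xy [-102.97   23.03] z 3.2 yawerr 0.04 Fclamp [-5.28 14.03] Fz 4.96 w -0.1 gf 6.9 q6 -122.2
t 14.73 clamp xy [-103.04   22.47] z 3.2 yawerr 0.03 Fclamp [-4.3 14. ] Fz 5.39 w 0.1 gf 7.2 q6 -122.3
t 14.82 clamp xy [-103.04   22.45] z 3.2 yawerr 0.03 Fclamp [-4.56 13.54] Fz 5.43 w 0.1 gf 7.1 q6 -122.3
t 14.90 clamp xy [-103.06   22.49] z 3.2 yawerr 0.03 Fclamp [-4.53 14.52] Fz 4.81 w 0.0 gf 7.1 q6 -122.3
t 14.98 clamp xy [-103.05   22.49] z 3.2 yawerr 0.03 Fclamp [-6.05 14.93] Fz 5.64 w -0.1 gf 7.1 q6 -122.3
t 15.07 clamp xy [-103.04   22.49] z 3.2 yawerr 0.03 Fclamp [-4.77 13.79] Fz 4.70 w 0.2 gf 7.1 q6 -122.3
t 15.15 clamp xy [-103.04   22.5 ] z 3.2 yawerr 0.03 Fclamp [-4.78 15.17] Fz 5.40 w 0.0 gf 7.1 q6 -122.3
t 15.23 clamp xy [-103.04   22.47] z 3.2 yawerr 0.03 Fclamp [-5.54 14.58] Fz 5.81 w 0.0 gf 7.1 q6 -122.3
t 15.32 clamp xy [-103.07   22.49] z 3.2 yawerr 0.03 Fclamp [-4.68 14.71] Fz 5.85 w -0.1 gf 7.1 q6 -122.3
t 15.40 clamp xy [-103.05   22.5 ] z 3.2 yawerr 0.03 Fclamp [-4.83 14.43] Fz 5.39 w -0.1 gf 7.1 q6 -122.3
```

Settled at about 14.2 N with the joint shut, so I let the trigger go and back off, then move beside the tab while the clamp holds.

```bash
J="python3 -m jog"; m(){ $J "$1" $2 >/dev/null; python3 s.py; }
m '[{"linear":[0,0.22,0],"roll":0},{"linear":[0,0.22,0],"roll":0},{"linear":[0,0.22,0],"roll":0},{"linear":[0,0.3,0],"roll":0},{"linear":[0,0,0],"roll":0}]'
m '[{"linear":[0,0.3,-0.05],"roll":0},{"linear":[0,0.33,0],"roll":0},{"linear":[0,0,0],"roll":0},{"linear":[0,0,0],"roll":0}]'
m '[{"linear":[-0.2,0,0],"roll":0},{"linear":[-0.2,0,0],"roll":0},{"linear":[-0.2,0,0],"roll":0},{"linear":[-0.2,0,0],"roll":0},{"linear":[0,0,0],"roll":0},{"linear":[0,0,0],"roll":0}]'
python3 - <<'E'
from h import *
im=optics.get_image("side");cv2.imwrite("pics/side4.png",im[:,:,::-1])
v=cv2.resize(im[195:285,235:370],None,fx=5,fy=5,interpolation=2);cv2.imwrite("pics/s4c.png",v[:,:,::-1])
E
```

```text
t 15.82 clamp xy [-100.92   60.06] z 3.8 yawerr 0.15 Fclamp [-0.16 -0.12] Fz -0.14 w -0.3 gf 0.0 q6 -117.9
t 16.15 clamp xy [-100.59   84.21] z 5.9 yawerr 0.15 Fclamp [ 0.01 -0.95] Fz -0.11 w -0.0 gf 0.0 q6 -115.1
t 16.65 clamp xy [-68.39  83.88] z 5.5 yawerr 0.09 Fclamp [ 0.08 -0.75] Fz 0.30 w -0.4 gf 0.0 q6 -113.4
```

View pics/s4c.png

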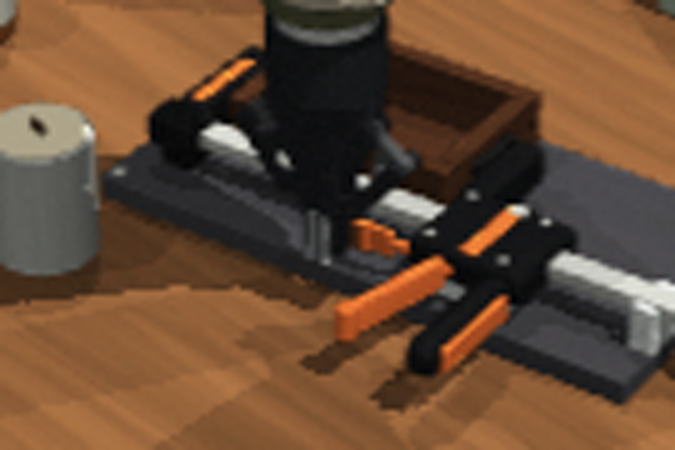

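The trigger is back out, the jaws hold the tray, and the fingers stand beside the tab at (355,235). I wait out the three seconds, then press.

```bash
J="python3 -m jog"; m(){ $J "$1" $2 >/dev/null; python3 s.py; }
m '[{"linear":[0,0,0],"roll":0},{"linear":[0,0,0],"roll":0},{"linear":[0,0,0],"roll":0},{"linear":[0,0,0],"roll":0},{"linear":[0,0,0],"roll":0},{"linear":[0,0,0],"roll":0},{"linear":[0,0,0],"roll":0},{"linear":[0,0,0],"roll":0},{"linear":[0,0,0],"roll":0},{"linear":[0,0,0],"roll":0},{"linear":[0,0,0],"roll":0},{"linear":[0,0,0],"roll":0}]'
m '[{"linear":[0,0,0],"roll":0},{"linear":[0,0,0],"roll":0},{"linear":[0,0,0],"roll":0},{"linear":[0,0,0],"roll":0},{"linear":[0,0,0],"roll":0},{"linear":[0,0,0],"roll":0},{"linear":[0,0,0],"roll":0},{"linear":[0,0,0],"roll":0},{"linear":[0,0,0],"roll":0},{"linear":[0,0,0],"roll":0},{"linear":[0,0,0],"roll":0},{"linear":[0,0,0],"roll":0}]'
m '[{"linear":[0,0,0],"roll":0},{"linear":[0,0,0],"roll":0},{"linear":[0,0,0],"roll":0},{"linear":[0,0,0],"roll":0},{"linear":[0,0,0],"roll":0},{"linear":[0,0,0],"roll":0},{"linear":[0,0,0],"roll":0},{"linear":[0,0,0],"roll":0},{"linear":[0,0,0],"roll":0},{"linear":[0,0,0],"roll":0},{"linear":[0,0,0],"roll":0},{"linear":[0,0,0],"roll":0}]'
m '[{"linear":[-0.1,0,0],"roll":0},{"linear":[-0.1,0,0],"roll":0},{"linear":[0,0,0],"roll":0}]'
m '[{"linear":[-0.05,0,0],"roll":0},{"linear":[0,0,0],"roll":0},{"linear":[0,0,0],"roll":0}]'
m '[{"linear":[-0.05,0,0],"roll":0},{"linear":[0,0,0],"roll":0},{"linear":[0,0,0],"roll":0}]'
m '[{"linear":[-0.05,0,0],"roll":0},{"linear":[0,0,0],"roll":0},{"linear":[0,0,0],"roll":0}]'
```

```text
t 17.70 clamp xy [-68.76  83.99] z 5.7 yawerr 0.08 Fclamp [ 0.65 -0.76] Fz 0.17 w 0.0 gf 0.0 q6 -113.4
t 18.70 clamp xy [-68.71  83.96] z 5.8 yawerr 0.08 Fclamp [0.14 0.09] Fz -0.85 w -0.3 gf 0.0 q6 -113.4
t 19.70 clamp xy [-68.74  83.97] z 5.7 yawerr 0.08 Fclamp [0.37 0.1 ] Fz -0.77 w -0.0 gf 0.0 q6 -113.4
t 19.95 clamp xy [-59.74  83.78] z 5.8 yawerr 0.08 Fclamp [-0.74 -0.8 ] Fz -0.10 w 0.3 gf 0.0 q6 -113.0
t 20.20 clamp xy [-58.71  84.02] z 5.7 yawerr 0.08 Fclamp [-0.1   0.12] Fz -0.11 w 0.3 gf 0.0 q6 -112.9
t 20.45 clamp xy [-56.69  83.98] z 5.7 yawerr 0.08 Fclamp [ 0.51 -0.25] Fz 0.13 w 0.2 gf 0.0 q6 -112.8
t 20.70 clamp xy [-54.66  83.98] z 5.7 yawerr 0.08 Fclamp [ 0.24 -0.34] Fz -0.58 w -0.0 gf 0.0 q6 -112.7
```

```bash
J="python3 -m jog"; m(){ $J "$1" $2 >/dev/null; python3 s.py; }
m '[{"linear":[-0.05,0,0],"roll":0},{"linear":[0,0,0],"roll":0},{"linear":[0,0,0],"roll":0}]'
m '[{"linear":[-0.05,0,0],"roll":0},{"linear":[0,0,0],"roll":0},{"linear":[0,0,0],"roll":0}]'
m '[{"linear":[-0.05,0,0],"roll":0},{"linear":[0,0,0],"roll":0},{"linear":[0,0,0],"roll":0}]'
```

```text
t 20.95 clamp xy [-52.94  84.13] z 5.7 yawerr 0.08 Fclamp [-2.14  0.9 ] Fz 0.44 w 0.3 gf 0.8 q6 -112.7
t 21.20 clamp xy [-51.    84.23] z 5.6 yawerr 0.08 Fclamp [-2.06  2.01] Fz 0.26 w -0.1 gf 1.2 q6 -112.6
t 21.45 clamp xy [-48.95  84.21] z 5.6 yawerr 0.08 Fclamp [-2.99  2.81] Fz 0.49 w -0.2 gf 1.6 q6 -112.5
```

Contact with the tab came at x≈−53.5, and I press on towards its 10 mm stop.

```bash
J="python3 -m jog"; m(){ $J "$1" $2 >/dev/null; python3 s.py; }
m '[{"linear":[-0.05,0,0],"roll":0},{"linear":[0,0,0],"roll":0},{"linear":[0,0,0],"roll":0}]'
m '[{"linear":[-0.05,0,0],"roll":0},{"linear":[0,0,0],"roll":0},{"linear":[0,0,0],"roll":0}]'
m '[{"linear":[-0.03,0,0],"roll":0},{"linear":[0,0,0],"roll":0},{"linear":[0,0,0],"roll":0},{"linear":[0,0,0],"roll":0}]'
```

```text
t 21.70 clamp xy [-46.91  84.15] z 5.6 yawerr 0.08 Fclamp [-2.9   2.82] Fz -1.33 w 0.1 gf 1.9 q6 -112.4
t 21.95 clamp xy [-46.4   84.36] z 5.5 yawerr 0.09 Fclamp [-8.69  2.38] Fz 2.06 w -0.1 gf 4.6 q6 -112.3
t 22.28 clamp xy [-46.26  84.46] z 5.4 yawerr 0.10 Fclamp [-11.92   1.54] Fz 5.01 w 0.3 gf 6.6 q6 -112.2
```

The tab is at its stop. I back off, retreat, and check the jaw against the clamped picture.

```bash
J="python3 -m jog"; m(){ $J "$1" $2 >/dev/null; python3 s.py; }
m '[{"linear":[0.1,0,0],"roll":0},{"linear":[0.3,0,0],"roll":0},{"linear":[0.5,0,0],"roll":0},{"linear":[0.5,0,0],"roll":0},{"linear":[0.5,0,0],"roll":0},{"linear":[0,0,0],"roll":0}]'
m '[{"linear":[0,0,-0.8],"roll":0},{"linear":[0,0,-0.8],"roll":0},{"linear":[0,0,-0.8],"roll":0},{"linear":[0,0,-0.8],"roll":0},{"linear":[0.9,0,0],"roll":0},{"linear":[0.9,0,0],"roll":0},{"linear":[0.9,0,0],"roll":0},{"linear":[0,0,0],"roll":0},{"linear":[0,0,0],"roll":0}]'
python3 - <<'E'
from h import *
v=[]
for f in("top","side"):
    im=optics.get_image(f)[:,:,::-1];cv2.imwrite(f"pics/{f}5.png",im);v.append(im)
a=cv2.resize(v[0][155:270,205:395],(600,363),interpolation=2)
b=cv2.resize(v[1][195:285,255:370],(300,235),interpolation=2);c=cv2.resize(cv2.imread("pics/side4.png")[195:285,255:370],(300,235),interpolation=2)
cv2.imwrite("pics/end.png",np.vstack([a,np.hstack([c,b])]))
E
```

```text
t 22.78 clamp xy [-121.64   83.88] z 6.0 yawerr 0.05 Fclamp [0.28 0.16] Fz -0.14 w -0.0 gf 0.0 q6 -116.2
t 23.53 clamp xy [-227.19   82.9 ] z 134.6 yawerr -0.03 Fclamp [ 0.72 -0.84] Fz 0.89 w 0.4 gf 0.0 q6 -124.8
```

View pics/end.png

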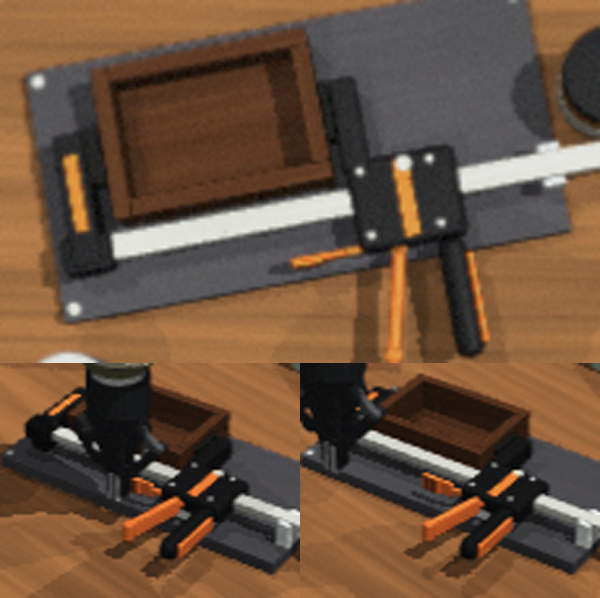

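The end picture shows the joint shut, the tray flat, the trigger and tab back out, and the robot clear. Handing in.

```bash
python3 -c "
from rig import env
print(env.close_job())"
```

```text
the job is handed in; nothing more can be done
None
```

I handed the job in at about 23.5 s. The end board looks shut in the last top view. The last trigger squeeze settled at about 14.2 N, and the clamp then held the tray by itself for about 4 s. I pressed the release tab to its stop and let it spring back, and the robot was clear of everything at the end. No verdict came back, and neither the jaw force nor the jaw backing off was measured directly.

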